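# Earth the gripper and report ready at the board inspection bench

### The job

Before board inspection starts, discharge the gripper: touch the round brass pad on the black earthing puck lightly with the fingertips, so that it just gives, and rest there for at least one full second. Then report ready by gently pressing the green key of the call box all the way in, let it come back out, and withdraw clear of everything. Only touch and press: lift and carry nothing, do not touch the red and blue call boxes, do not shift the earthing puck, and leave the circuit boards and tools where they lie.

Things in the scene. Friction and masses are not known exactly. Their poses are not given: they have to be found in the camera images.
- earth_puck: the earthing puck: a black round housing 90 mm across and 30 mm high, 0.6 to 1.2 kg, standing loose on the bench, with a round brass touch pad in the middle of its top; origin at the centre of its underside, z up
- earth_pad_top (a point): centre of the top face of the brass pad (52 mm across); 42 mm above the bench while untouched, 32 mm when fully in
- earth_pad (a joint): travel of the brass pad in m: 0 untouched, 0.010 fully in (straight down); soft spring return, 1.2 N starts it and 4 N takes it fully in; a touch of 1 to 8 mm of travel is a light one
- green_box: the green call box: a white square box 74 x 74 x 36 mm high, screwed down to the bench, with one round green push key in the middle of its top; origin at the centre of its underside, z up. Its key is the one to press.
- green_key_top (a point): centre of the top face of the green key (36 mm across); 48 mm above the bench while the key is out, 40 mm when fully in
- green_key (a joint): travel of the green key in m: 0 out, 0.008 fully in (straight down); spring return, 1.5 N starts it and 5 N takes it fully in
- red_box: the red call box: a white square box 74 x 74 x 36 mm high, screwed down to the bench, with one round red push key in the middle of its top; origin at the centre of its underside, z up. Not to be touched.
- red_key_top (a point): centre of the top face of the red key (36 mm across); 48 mm above the bench while the key is out, 40 mm when fully in
- red_key (a joint): travel of the red key in m: 0 out, 0.008 fully in (straight down); spring return, 1.5 N starts it and 5 N takes it fully in
- blue_box: the blue call box: a white square box 74 x 74 x 36 mm high, screwed down to the bench, with one round blue push key in the middle of its top; origin at the centre of its underside, z up. Not to be touched.
- blue_key_top (a point): centre of the top face of the blue key (36 mm across); 48 mm above the bench while the key is out, 40 mm when fully in
- blue_key (a joint): travel of the blue key in m: 0 out, 0.008 fully in (straight down); spring return, 1.5 N starts it and 5 N takes it fully in
- board_near: a loose green circuit board 110 x 80 mm with components, 18 mm high over all, lying flat nearer the robot; origin under its centre, x along the 110 mm side
- board_far: the same kind of board, lying flat farther from the robot; origin under its centre, x along the 110 mm side
- pliers: loose pliers with blue handles lying flat, 150 mm long, 12 mm high; origin near the pivot, jaws to +x
- flux_bottle: a small loose bottle, 40 mm across and 90 mm high, red cap, standing upright; origin at the centre of its underside, z up
- tape_roll: a loose amber roll of tape lying flat, 68 mm across, 40 mm hole, 19 mm high; origin at the centre of its underside
- screwdriver: a loose screwdriver about 170 mm long lying flat, below 35 mm high; handle to its -x, shaft to its +x

How it is judged (in metres and radians):
On the way, in this order (a step that is already met when the one before it is completed fails the run):
1. the fingertips rest on the brass pad, pressing it in at least slightly (0.8 mm), for a full second (contact force between the fingers and earth_puck above 0.4 N and value of joint earth_pad above 0.0008 m), for 0.9 s.
2. the fingers press the green key all the way in (over 6 of its 8 mm) (contact force between the fingers and green_box above 1 N and value of joint green_key above 0.006 m), for 0.05 s.
At the end, for the whole second after the job is handed in: the brass pad and all three keys are back out (within 1 mm), the earthing puck stands within 15 mm of its place, and the circuit boards, pliers, bottle, tape and screwdriver lie at rest within 15 mm of where they were, the bottle upright (value of joint each of earth_pad, green_key, red_key, blue_key below 0.001 m and distance of each of earth_puck, board_near, board_far, pliers, flux_bottle, tape_roll, screwdriver from where it was at the start of the episode below 0.015 m and angle between earth_puck's own z axis and vertical below 0.1 rad and linear speed of earth_puck below 0.01 m/s and linear speed of each of board_near, board_far, pliers, flux_bottle, tape_roll, screwdriver below 0.02 m/s and angle between flux_bottle's own z axis and vertical below 0.2 rad); the robot touches nothing.
It fails at once if the robot touches the red or the blue call box (over 0.5 N) (contact force between any of the fingers, the arm and red_box above 0.5 N or contact force between any of the fingers, the arm and blue_box above 0.5 N).
It fails at once if the earthing puck is pressed harder than 20 N (contact force between any of the fingers, the arm and earth_puck above 20 N).
It fails at once if the green call box is pressed harder than 30 N (contact force between any of the fingers, the arm and green_box above 30 N).
It fails at once if the earthing puck is lifted (8 mm), tipped or shifted more than 15 mm (height (world z) of earth_puck above 0.008 m or distance of earth_puck from where it was at the start of the episode above 0.015 m or angle between earth_puck's own z axis and vertical above 0.15 rad).
It fails at once if a circuit board or tool is lifted or moved more than 15 mm, or the bottle tipped (distance of any of board_near, board_far, pliers, flux_bottle, tape_roll, screwdriver from where it was at the start of the episode above 0.015 m or angle between flux_bottle's own z axis and vertical above 0.3 rad).
It also fails if it takes over 48 s, if anything falls off the work surface, if the arm or the gripper's body presses on something with over 40 N, if the wrist force passes 120 N, or if a joint passes its speed limit or range.

### The arm

A 6-joint arm with a two-finger parallel gripper is mounted at the origin on the work surface. World frame = base frame: x ahead of the robot, y to its left, z up, the work surface at z = 0. Lengths are in mm, angles in rad, forces in N, time in s.
With the tool pointing down it reaches from about 350 to 775 mm from the base axis. Payload 7.3 kg.
Tool frame: the origin (TCP) lies midway between the tips of the shut fingers; the grasp point (between the pads) lies 19 mm behind it; z points along the fingers, y is the line along which they close (so a half turn about z gives the same grasp; the last joint's range is limited). The gripper opens to 92 mm and grips with 3 to 60 N. Pads are 19 mm wide; open, the fingers measure 130 mm over their backs; the gripper's body (75 mm by 190 mm) begins 47 mm behind the grasp point.
Start: joints at [-1.415, 0.342, 1.524, -0, 1.275, -0.146], TCP at [156.073, -501.284, 226.741] pointing down, gripper open.
Joint ranges: [-2.53, 2.53], [-0.77, 2.02], [0.04, 2.7], [-1, 4.14], [0.28, 2.66], [-3.11, 3.11]. Speed limits (rad/s): [2.57, 2.57, 3.14, 3.14, 3.14, 3.14].

### API

Orientations are given as [roll, pitch, yaw] about the fixed x, y, z axes, in that order (R = Rz(yaw) Ry(pitch) Rx(roll)).
In Python, from plant import bot gives the robot as it stands. The module is installed in compiled form; this text tells all that it offers.
- The arm moves only by the shell command python3 -m crank 'ROWS' [OPENING]. ROWS is JSON, a list of rows, each a list of 6 numbers: the shift along the tool's x, y, z in m, then the turn, a rotation vector about the tool's x, y, z in rad. In form: [[dx, dy, dz, wx, wy, wz], ...]. A call has 1 to 5 rows; each row shifts and turns the commanded pose from where the row before left it, along the tool's axes as they then stand; what a row does not reach is not made up. A row lasts 1/8 s, in which the tool goes at most 62.5 mm and 10.7 degrees, less where a joint would pass 70% of its speed; a pose out of reach is approached as far as the arm can. A call is refused whole if a number of a shift passes 0.0625 or a number of a turn 0.188, either way. A call with a gripper value outside its range is refused whole. OPENING is the opening in per cent of the stroke, from 0 (shut) to 100 (fully open), set as the call begins (- or left out, the last holds). The fingers move at their own pace and stop on an object; the grip force is fixed at half the most. Time passes only in rows, so rows that do not move let the fingers close. It gives the time, the measured TCP pose, the force, the opening and the grip force at its end, in the units of the state.
- bot.get_obs(): the state, without advancing time (a new reading comes with each control period).
- bot.capture(name): name is "scene" or "top" or "wrist"; returns a dict with "color" (384x512x3 uint8, blue, green, red), "fov_y" (degrees; the focal length in pixels is half the picture's height over the tangent of half this angle, whatever the lens; pixels are square), "cx", "cy" (the principal point, pixels), "k1" (the pictures are not rectified: a ray, as slopes to the right and down, at radius r is drawn at 1 + k1 r^2 times it, then the intrinsics apply), "extrinsics" (4x4, takes a point from world to camera coordinates); the wrist camera has in their place "tool_from_camera" (4x4, takes a point from camera to tool coordinates, whose origin is the TCP and whose axes are the flange's). Camera axes: x right, y up, looking along -z (the intrinsics and any distortion apply to the point x, -y, -z); pixel columns grow to the right and rows downward; lengths in mm; the calibration is good to about 2 mm. A picture is of the moment at which its call begins: read the wrist's pose just before it. There is no depth.
- bot.close_job(): hands the job in; it is judged then, once.
The state is a dict: "time": time; "joint_positions": joint angles; "dq": joint speeds; "tau": joint torques, N m; "tool_pos": TCP position; "tcp_rot": TCP orientation; "contact_force": force on the tool from outside, world axes, zero at the start; "moment": the same for the moment, N m; "grip_width": finger opening in mm; "finger_force": force on a finger pad.
Only numpy, scipy, OpenCV 4.12 (cv2) and the standard library are available. Lean on these libraries where they do the work, as an engineer would, in place of code of your own. Each camera call takes 0.05 s, during which the arm holds its last target. There are 200 camera calls.

## Working session

There is one attempt and no reset: what is moved stays moved. The work goes in short steps, Python scripts to look and compute and a shell command to move; the robot and the scene stay as the last step left them, time stands still between calls to the robot, and variables do not carry over. Pictures are saved under pics/ and viewed, at most 10 in all, crops included, and the job is handed in when it is done.

```bash
mkdir -p pics; cat > h.py <<'E'
import numpy as np, cv2
from plant import bot
def K(c):
    f=c['color'].shape[0]/2/np.tan(np.radians(c['fov_y'])/2)
    return np.array([[f,0,c['cx']],[0,f,c['cy']],[0,0,1.]]),f
def project(c,P,E):
    p=E[:3,:3]@np.array(P,float)+E[:3,3]; s=np.array([p[0],-p[1]])/-p[2]
    s=s*(1+c['k1']*(s@s)); k,f=K(c); return s*f+[c['cx'],c['cy']]
def pix2w(c,u,v,z,E):
    from scipy.optimize import fsolve
    k,f=K(c); d=np.array([(u-c['cx'])/f,(v-c['cy'])/f])
    s=fsolve(lambda s:s*(1+c['k1']*(s@s))-d,d)
    r=E[:3,:3].T@np.array([s[0],-s[1],-1]); o=-E[:3,:3].T@E[:3,3]
    return o+r*(z-o[2])/r[2]
E
python3 - <<'E'
from h import *
import pickle
o=bot.get_obs(); print(o)
d={n:bot.capture(n) for n in("scene","top","wrist")}
pickle.dump((o,d),open('first.pkl','wb'))
for n in d: cv2.imwrite(f'pics/{n}0.png',d[n]['color']); print(n,{k:v for k,v in d[n].items() if k!='color'})
E
```

```text
{'time': 0.0, 'joint_positions': array([-1.41500390e+00,  3.42720303e-01,  1.52501595e+00, -2.30769936e-05,
        1.27536777e+00, -1.45994194e-01]), 'dq': array([-0.00021591, -0.00036314,  0.00112676, -0.00155841, -0.00039278,
        0.00142622]), 'tau': array([ 2.56048981e-03, -4.31234980e+01, -2.44224536e+01,  7.19659659e-02,
        5.58728515e-02, -1.49826355e-04]), 'tool_pos': array([ 155.99885158, -500.87046832,  226.04657866]), 'tcp_rot': array([-3.14009415e+00, -1.98035571e-04,  3.01793209e-01]), 'contact_force': array([-0.11066524,  0.9380814 , -0.42415702]), 'moment': array([-0.00481118, -0.00014175,  0.04886738]), 'finger_force': 0.0, 'grip_width': 91.55278895388712}
scene {'fov_y': 49.609170736288604, 'cx': 255.2818324180103, 'cy': 190.5166190567512, 'k1': -0.05129946185653915, 'extrinsics': array([[ 6.83001158e-01,  7.30316511e-01,  1.21331060e-02,
        -4.04880466e+02],
       [-5.94628806e-01,  5.46304210e-01,  5.89888374e-01,
         3.23105713e+02],
       [ 4.24176852e-01, -4.10109136e-01,  8.07393643e-01,
        -1.27320886e+03],
       [ 0.00000000e+00,  0
[... 301 characters left out ...]
03364e-02,  1.36034155e-01,
        -5.89978305e+02],
       [-1.36468885e-01, -1.62650392e-02,  9.90510824e-01,
        -1.08421000e+03],
       [ 0.00000000e+00,  0.00000000e+00,  0.00000000e+00,
         1.00000000e+00]])}
wrist {'fov_y': 71.7248742367649, 'cx': 250.9276415032328, 'cy': 188.44966062610393, 'k1': -0.01288674306726727, 'tool_from_camera': array([[ 3.90736087e-04,  9.62110358e-01,  2.72660056e-01,
         7.30656753e+01],
       [ 9.99999370e-01, -6.62734626e-04,  9.05479189e-04,
         6.22158177e-01],
       [ 1.05187217e-03,  2.72659531e-01, -9.62110011e-01,
        -1.57788647e+02],
       [ 0.00000000e+00,  0.00000000e+00,  0.00000000e+00,
         1.00000000e+00]])}
```

View pics/top0.png

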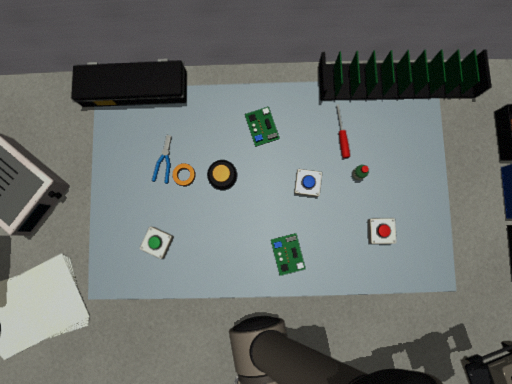

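View pics/scene0.png

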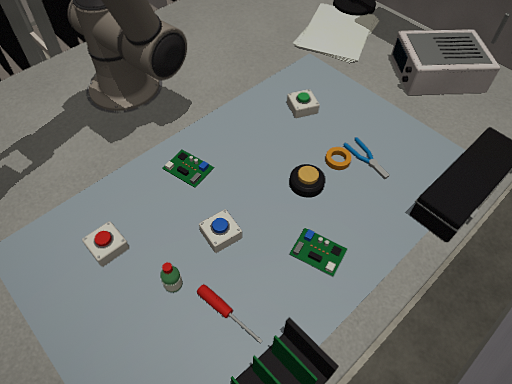

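The top view shows the brass pad at about (221,174), the green key at (155,242), the blue key at (309,182) and the red key at (384,231). The bottle is at (361,172). In the scene view the pad is at (308,175) and the green key at (303,98). I'll localise these from both views.

```bash
python3 - <<'E'
from h import *
import pickle
o,d=pickle.load(open('first.pkl','rb'))
def cen(img,u,v,lo,hi,r=18):
    h=cv2.cvtColor(img,cv2.COLOR_BGR2HSV); m=cv2.inRange(h,lo,hi); n,l,s,c=cv2.connectedComponentsWithStats(m)
    k=l[v,u]; return c[k],s[k]
Y=((12,90,60),(32,255,255)); G=((45,130,40),(85,255,255)); B=((95,130,40),(125,255,255))
for nm,z,col,t,s in(("pad",42,Y,(221,174),(308,175)),("green",48,G,(155,242),(303,98)),("blue",48,B,(309,182),(220,227))):
    for cam,p in(("top",t),("scene",s)):
        c=d[cam]; ce,st=cen(c['color'],*p,*col); P=pix2w(c,*ce,z,c['extrinsics']); print(nm,cam,ce.round(1),st,P.round(1),np.hypot(*P[:2]).round())
c=d['top']
for n,u,v,z in(("red",384,231,48),("bottle",361,171,90),("tape",184,174,10),("pliers",163,165,6),("near",288,254,9),("far",262,126,9)): print(n,pix2w(c,u,v,z,c['extrinsics']).round())
E
```

```text
pad top [220.7 172.7] [212 164  18  18 256] [637.7 136.3  42. ] 652.0
pad scene [307.9 174.4] [298 166  21  18 317] [640.2 132.5  42. ] 654.0
green top [154.3 242. ] [149 237  12  11 109] [437.9 330.8  48. ] 549.0
green scene [303.2  97.1] [298  93  11  10  89] [442.9 326.2  48. ] 550.0
blue top [308.4 181.5] [303 176  12  12 117] [ 603.7 -121.    48. ] 616.0
blue scene [219.5 225.1] [212 218  16  15 192] [ 607.2 -123.5   48. ] 620.0
red [ 454. -333.   48.]
bottle [ 623. -266.   90.]
tape [642. 253.  10.]
pliers [673. 319.   6.]
near [394. -57.   9.]
far [787.  11.   9.]
```

```bash
python3 -m crank '[[0.02,-0.0145,0,0,0,0],[0.0406,-0.029,0,0,0,0],[0.0406,-0.029,0,0,0,0],[0.0406,-0.029,0,0,0,0],[0.0406,-0.029,0,0,0,0]]' 0; python3 -m crank '[[0.0406,-0.029,0,0,0,0],[0.0406,-0.029,0,0,0,0],[0.0406,-0.029,0,0,0,0],[0.0406,-0.029,0,0,0,0],[0.0406,-0.029,0,0,0,0]]'
```

```text
time: 0.78
tool_pos: [292.1, -321.0, 226.6]
tcp_rot: [-3.142, -0.0, 0.301]
contact_force: [1.0, -0.4, -0.0]
grip_width: 46.3
finger_force: 0.0
time: 1.4
tool_pos: [442.9, -122.2, 226.6]
tcp_rot: [3.141, 0.0, 0.302]
contact_force: [0.4, -1.1, -0.1]
grip_width: 0.7
finger_force: 0.0
```

```bash
python3 -m crank '[[0.044,-0.031,0.01,0,0,0],[0.044,-0.031,0.015,0,0,0],[0.044,-0.031,0.015,0,0,0],[0.044,-0.031,0.015,0,0,0],[0.044,-0.031,0.015,0,0,0]]'; python3 -m crank '[[0.03,-0.021,0.01,0,0,0],[0.013,-0.010,0,0,0,0],[0,0,0,0,0,0]]'
cat > look.py <<'E'
from h import *
import sys
from scipy.spatial.transform import Rotation as R
def look(name,z,lo,hi,guess):
    o=bot.get_obs(); c=bot.capture('wrist'); cv2.imwrite(f'pics/{name}.png',c['color'])
    T=np.eye(4); T[:3,:3]=R.from_euler('xyz',o['tcp_rot']).as_matrix(); T[:3,3]=o['tool_pos']
    E=np.linalg.inv(T@c['tool_from_camera'])
    m=cv2.inRange(cv2.cvtColor(c['color'],cv2.COLOR_BGR2HSV),lo,hi); n,l,s,ce=cv2.connectedComponentsWithStats(m)
    for k in range(1,n):
        if s[k,4]>200:
            P=pix2w(c,*ce[k],z,E); print(ce[k].round(),s[k],P.round(1),'tool shift',(T[:3,:3].T@(P-o['tool_pos'])).round(1))
    print('expected pix',project(c,guess,E).round(),o['tool_pos'].round(1),o['contact_force'].round(2),o['time'],o['grip_width'])
E
python3 -c "
from look import *
look('w1',42,(12,90,60),(32,255,255),(639,134,42))"
```

```text
time: 2.02
tool_pos: [606.9, 91.3, 155.9]
tcp_rot: [3.141, 0.0, 0.302]
contact_force: [1.0, -1.2, 0.3]
grip_width: 0.3
finger_force: 0.0
time: 2.4
tool_pos: [637.9, 133.0, 145.7]
tcp_rot: [-3.141, 0.001, 0.303]
contact_force: [-0.9, -0.1, 0.0]
grip_width: 0.2
finger_force: 0.0
[143. 145.] [ 111  115   67   63 2432] [647.2 246.3  42. ] tool shift [  42.8 -105.4  103.7]
[246. 186.] [ 221  161   50   50 1965] [637.9 138.2  42. ] tool shift [  1.6  -5.  103.7]
[117. 297.] [ 81 296  74   4 238] [464.3 241.6  42. ] tool shift [-133.1 -155.4  103.9]
expected pix [250. 186.] [637.9 133.  145.7] [-0.89 -0.14  0.02] 2.4 0.2316862580326541
```

View pics/w1.png

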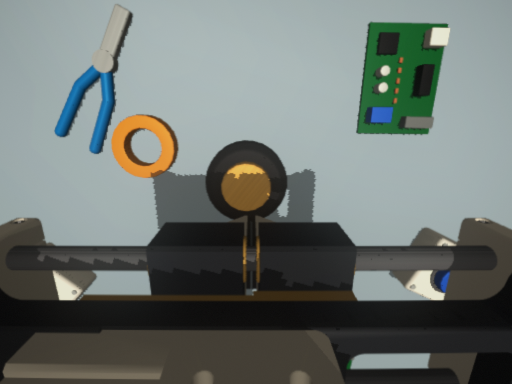

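The wrist view shows the brass pad at (246,186), 5 mm off to the side. That agrees with the top and scene views, and the space around it is clear. I'll correct and descend.

```bash
python3 -m crank '[[0.001,-0.004,0.02,0,0,0],[0,0,0.025,0,0,0],[0,0,0.025,0,0,0],[0,0,0.015,0,0,0],[0,0,0.008,0,0,0]]';  python3 -m crank '[[0,0,0.003,0,0,0],[0,0,0.002,0,0,0],[0,0,0,0,0,0],[0,0,0,0,0,0]]'
```

```text
time: 3.08
tool_pos: [637.5, 135.5, 53.3]
tcp_rot: [3.142, 0.001, 0.301]
contact_force: [0.8, -0.1, 1.2]
grip_width: 0.3
finger_force: 0.0
time: 3.58
tool_pos: [638.0, 136.3, 49.1]
tcp_rot: [3.141, -0.001, 0.302]
contact_force: [0.4, -1.1, -0.5]
grip_width: 0.3
finger_force: 0.0
```

```bash
python3 -m crank '[[0,0,0.003,0,0,0],[0,0,0.003,0,0,0],[0,0,0.002,0,0,0],[0,0,0.002,0,0,0],[0,0,0.001,0,0,0]]';  python3 -m crank '[[0,0,0,0,0,0],[0,0,0,0,0,0]]'
python3 -m crank '[[0,0,0,0,0,0]]' | grep force;python3 -m crank '[[0,0,0,0,0,0]]'|grep force
python3 -c "
from look import *
look('w2',38,(12,90,60),(32,255,255),(638,137,38))"
```

```text
time: 4.2
tool_pos: [637.7, 136.2, 37.7]
tcp_rot: [3.142, 0.0, 0.302]
contact_force: [-1.1, 0.7, 2.3]
grip_width: 0.4
finger_force: 1.2
time: 4.45
tool_pos: [637.8, 136.2, 37.8]
tcp_rot: [3.141, -0.0, 0.302]
contact_force: [-1.1, 0.1, 1.8]
grip_width: 0.3
finger_force: 1.1
contact_force: [-0.5, 0.1, 2.0]
finger_force: 1.1
contact_force: [-0.8, 0.7, 2.0]
finger_force: 1.1
[ 88. 164.] [  35  117  108   98 6560] [650.3 242.9  38. ] tool shift [ 43.7 -98.1  -0.3]
[247. 208.] [ 210  192   75   31 1594] [652. 143.  38.] tool shift [15.6 -2.2 -0.3]
[116. 297.] [ 81 296  71   4 251] [560.8 211.2  38. ] tool shift [-51.2 -94.5  -0.3]
expected pix [249. 230.] [637.7 136.2  37.7] [-0.82  0.69  1.99] 4.7 0.5189997578574097
```

View pics/w2.png

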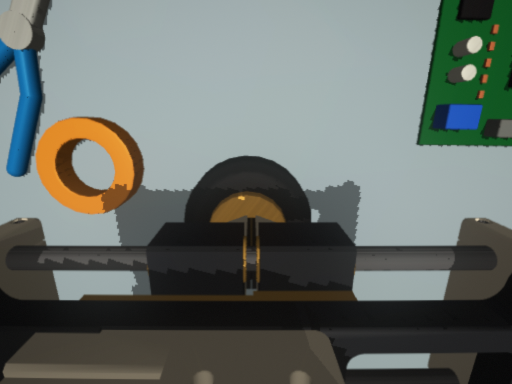

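The fingertips sit centred on the pad, with the pad edge visible at (247,208). The force is about 2 N at roughly 4 mm of travel, so this is a light touch. I'll hold, then rise and move to the green box.

```bash
python3 -m crank '[[0,0,0,0,0,0],[0,0,0,0,0,0],[0,0,0,0,0,0],[0,0,0,0,0,0],[0,0,0,0,0,0]]'; python3 -m crank '[[0,0,0,0,0,0],[0,0,0,0,0,0],[0,0,0,0,0,0],[0,0,0,0,0,0],[0,0,0,0,0,0]]'; python3 -m crank '[[0,0,-0.003,0,0,0],[0,0,-0.01,0,0,0],[0,0,-0.03,0,0,0],[0,0,-0.04,0,0,0],[0,0,-0.02,0,0,0]]'; python3 -m crank '[[-0.015,-0.03,0,0,0,0],[-0.024,-0.044,0,0,0,0],[-0.024,-0.044,0,0,0,0],[-0.024,-0.044,0,0,0,0],[-0.024,-0.044,0,0,0,0]]'; python3 -m crank '[[-0.015,-0.026,0,0,0,0],[-0.006,-0.010,0,0,0,0],[0,0,0,0,0,0]]'
python3 -c "
from look import *
look('w3',48,(45,130,40),(85,255,255),(440,328.5,48))"
```

```text
time: 5.38
tool_pos: [637.8, 136.2, 37.7]
tcp_rot: [3.142, -0.0, 0.302]
contact_force: [-0.2, 0.4, 2.9]
grip_width: 0.5
finger_force: 1.2
time: 6.0
tool_pos: [637.7, 136.2, 37.7]
tcp_rot: [3.142, 0.0, 0.302]
contact_force: [-1.0, -0.4, 1.8]
grip_width: 0.5
finger_force: 1.2
time: 6.62
tool_pos: [638.8, 136.2, 143.9]
tcp_rot: [3.141, -0.004, 0.302]
contact_force: [-0.1, -1.0, 0.4]
grip_width: 0.5
finger_force: 0.0
time: 7.25
tool_pos: [469.6, 300.9, 141.4]
tcp_rot: [-3.142, -0.001, 0.302]
contact_force: [0.3, 0.7, -0.9]
grip_width: 0.4
finger_force: 0.0
time: 7.62
tool_pos: [440.0, 328.1, 141.0]
tcp_rot: [3.141, -0.001, 0.303]
contact_force: [0.6, -0.4, -0.1]
grip_width: 0.7
finger_force: 0.0
expected pix [250. 190.] [440.  328.1 141. ] [ 0.56 -0.4  -0.15] 7.625 0.7281982137993954
```

View pics/w3.png

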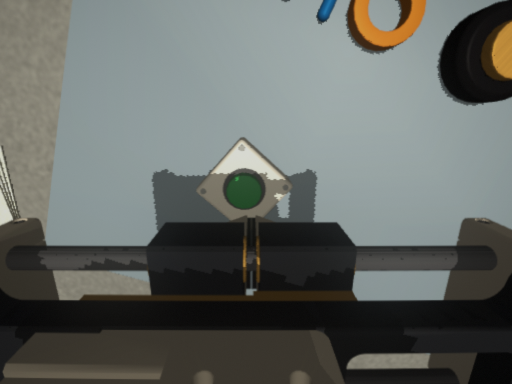

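The green key shows at (244,189), against (250,190) expected, so it is about 5 mm towards tool -y. The other boxes are out of the way.

```bash
python3 -m crank '[[0,-0.005,0.02,0,0,0],[0,0,0.025,0,0,0],[0,0,0.02,0,0,0],[0,0,0.012,0,0,0],[0,0,0.006,0,0,0]]';  python3 -m crank '[[0,0,0.002,0,0,0],[0,0,0,0,0,0],[0,0,0,0,0,0]]'
```

```text
time: 8.3
tool_pos: [438.9, 332.2, 57.2]
tcp_rot: [3.141, 0.0, 0.301]
contact_force: [0.4, 0.6, 0.3]
grip_width: 0.2
finger_force: 0.0
time: 8.68
tool_pos: [438.6, 333.0, 56.2]
tcp_rot: [-3.142, -0.001, 0.302]
contact_force: [-1.0, -0.5, 0.5]
grip_width: 0.3
finger_force: 0.0
```

Need 15.7 mm more, to z = 40.5.

```bash
python3 -m crank '[[0,0,0.004,0,0,0],[0,0,0.004,0,0,0],[0,0,0.003,0,0,0],[0,0,0.002,0,0,0],[0,0,0.0015,0,0,0]]';  python3 -m crank '[[0,0,0.001,0,0,0],[0,0,0,0,0,0],[0,0,0,0,0,0]]'
```

```text
time: 9.3
tool_pos: [438.3, 332.8, 41.3]
tcp_rot: [3.142, -0.0, 0.302]
contact_force: [-0.6, 0.4, 4.9]
grip_width: 0.5
finger_force: 2.2
time: 9.68
tool_pos: [438.4, 332.9, 40.3]
tcp_rot: [-3.142, -0.0, 0.302]
contact_force: [-0.4, 0.8, 5.1]
grip_width: 0.5
finger_force: 2.4
```

```bash
python3 -m crank '[[0,0,0.0005,0,0,0],[0,0,0,0,0,0],[0,0,0,0,0,0]]'
python3 -c "
from look import *
look('w4',40,(45,130,40),(85,255,255),(438.4,333,40))"; python3 -m crank '[[0,0,-0.004,0,0,0],[0,0,-0.01,0,0,0],[0,0,-0.03,0,0,0],[0,0,-0.05,0,0,0],[0,0,-0.05,0,0,0]]'; python3 -m crank '[[0,0,-0.02,0,0,0],[0,0,0,0,0,0],[0,0,0,0,0,0],[0,0,0,0,0,0]]'
python3 -c "
from look import *
o=bot.get_obs();print(o['tool_pos'],o['contact_force'])
cv2.imwrite('pics/s2.png',bot.capture('scene')['color'])"
```

```text
time: 10.05
tool_pos: [438.4, 332.9, 40.2]
tcp_rot: [-3.142, -0.0, 0.302]
contact_force: [-2.1, -0.6, 8.5]
grip_width: 0.6
finger_force: 4.2
expected pix [250. 230.] [438.4 332.9  40.2] [-2.11 -0.64  8.54] 10.05 0.585479781092731
time: 10.72
tool_pos: [437.9, 332.4, 184.9]
tcp_rot: [3.141, 0.001, 0.302]
contact_force: [0.6, 0.9, -0.2]
grip_width: 0.5
finger_force: 0.0
time: 11.22
tool_pos: [437.7, 332.4, 202.1]
tcp_rot: [3.141, 0.003, 0.302]
contact_force: [0.3, 0.3, -0.4]
grip_width: 0.3
finger_force: 0.0
[437.66531922 332.40491616 202.12280377] [ 0.31247692  0.30634384 -0.4494331 ]
```

View pics/s2.png

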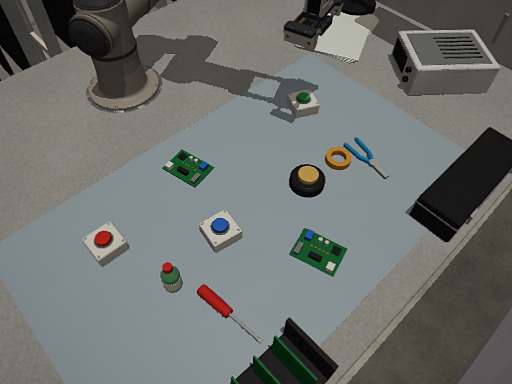

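View pics/w4.png

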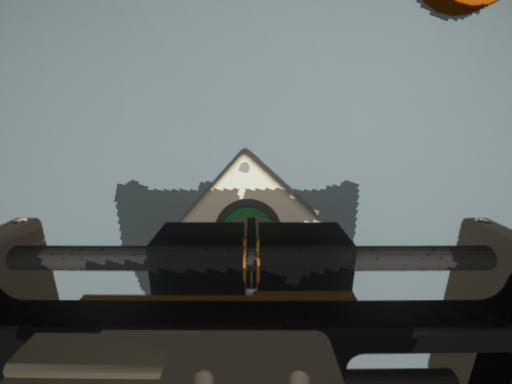

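The key met its stop: force rose to 8.5 N, and the wrist view shows the fingertips on the key at (248,212). In the scene view everything is where it started, with the green key back out at (303,98), the puck at (307,180), and the arm clear.

```bash
python3 -c "
from plant import bot
print(bot.close_job())"
```

```text
the job is handed in; nothing more can be done
None
```

I touched the brass pad at about 2 N and held it for over 1.5 s, then pressed the green key to its stop at about 8.5 N and let it come back out. The arm is withdrawn clear, the last scene picture shows nothing shifted, and the job is handed in; the hand-in returned no verdict.

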